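Load the second weight on the cementing press

TASK

The stone under the little dead-weight press needs both brass slotted weights on the stem, but only one is on it: find the other in one of the two lidded wooden cases. Slide it sideways onto the stem, on top of the first weight, with its slot facing the opposite way from the first one's slot, fully home so that both weights sit flat and centred and the press closes under them. Stand any lid you take off upright on the bench, and do not shove the loose pliers and cutters about.

Things in the scene. Friction and masses are not known exactly. Their poses are not given: they have to be found in the camera images.
- press: small dead-weight press standing fixed on the bench: dark cast base 120 x 124 mm, two steel columns and a crossbar (its highest fixed part is 102 mm up) that guide an upright plunger with a round pan on top; a blue stone lies under its foot. Origin at the centre of the base's underside, z up
- pan_centre (a point): centre of the top face of the press's round aluminium pan (68 mm across, 118 mm above the bench when up), on the axis of the upright steel stem; z up. Nothing of the press stands beside the weights or above them but the stem and its knob
- stem_top (a point): top of the black knob that ends the stem. The stem is 8 mm thick and clear for 50 mm above the pan; the knob on it is 18 mm wide (too wide for the weights' slots) and 14 mm high, so this point lies 64 mm above the pan's top face
- plunger (a joint): travel in m of pan, stem and pressing foot together, straight down against a spring: 0 = up, foot off the stone; 0.006 = down on its stop, foot on the stone. The spring (7.5 N at 0, 8.7 N at 0.006, less the plunger's own 1.5 N) holds the pan up under one weight; two weights press it fully down
- weight_on_centre (a point): centre (half-way up) of the brass slotted weight that already lies on the pan with the stem in its slot; the same shape and size as the other weight. Its x axis points out along its slot to the open mouth, z up
- weight_on_mouth (a point): middle of the open end of that weight's slot, half-way up, 30 mm from its centre
- weight_new_centre (a point): centre (half-way up) of the brass slotted weight to be loaded, 0.44 kg: a round disc 64 mm across, 18 mm thick, flat in one of the cases under its lid, underside 17 mm above the bench. Two flats on the rim, 58 mm apart and 27 mm long, parallel to the slot, are for gripping: they face along its y axis. x points along the slot to its mouth, z up
- weight_new_mouth (a point): middle of the open end of that weight's slot, half-way up, 30 mm from its centre. The slot is 12 mm wide, runs from the disc's centre (round end of radius 6 mm about the centre) straight out through the rim, and its mouth is flared to 19 mm over the last 6 mm
- lid_a_knob (a point): middle of the dark wooden knob on case A's lift-off lid. The knob is 26 mm across, its straight grip from 7 mm below to 7 mm above this point; the lid's top face is 16 mm below, its rim 47 mm below. The lid is a round inverted wooden cup 90 mm across, walls 5 mm, 31 mm high without knob, 0.1 kg; it lifts straight up, z up
- lid_b_knob (a point): the same point on the identical lid of case B
- case_a: turned wooden case base, 90 mm across, fixed to the bench; origin at the centre of its underside. The lid's rim rests on a shoulder 12 mm up, round a raised centre 76 mm across and 17 mm high on which the contents lie. Case A holds the weight; which place it stands in varies.
- case_b: an identical case base; it holds only a cake of wax. The bench between the two cases and the robot is clear for lids round x 0.385, y -0.225. Of the furniture nearby, the green vise (at x 0.45, y -0.09) and the pot of files (at x 0.55, y 0.28) are tall: pass over them with the fingertips above 0.27 m (0.13 m for the vise)
- pliers: loose pliers with red handles, 40 x 130 x 11 mm, lying on the bench, long along its y axis; origin under their middle. To be left alone.
- side_cutters: loose pliers-like cutters with blue handles, 40 x 130 x 11 mm, long along its y axis; origin under their middle. To be left alone.
Mind the look-alikes: they are no part of the job. What is shaped like the part that bears weight_on_centre but pink or purple is not meant.

How it is judged:
By the outcome, as a careful person would: the job done as asked, in the order asked, and still so for the second after the job is handed in, with the robot touching nothing.
It also fails if it takes over 72 s, if anything falls off the work surface, if the arm or the gripper's body presses on something with over 40 N, if the wrist force passes 120 N, or if a joint passes its speed limit or range.

ROBOT

A 6-joint arm with a two-finger parallel gripper is mounted at the origin on a cart in front of the work surface, level with it; the furniture and walls round the work are solid. World frame = base frame: x ahead of the robot, y to its left, z up, the work surface at z = 0. Lengths are in m, angles in rad, forces in N, time in s.
With the tool pointing down it reaches from about 0.275 to 0.975 m from the base axis. Payload 8.4 kg.
Tool frame: the origin (TCP) lies at the very end of the fingers, on their centre line; the grasp point (between the pads) lies 19 mm behind it; z points along the fingers, y is the line along which they close (so a half turn about z gives the same grasp; the last joint's range is limited). The gripper opens to 92 mm and grips with 3 to 60 N. Pads are 20 mm wide; open, the fingers measure 128 mm over their backs; the gripper's body (75 mm by 189 mm) begins 69 mm behind the grasp point.
Start: joints at [1.319, 0.353, 1.633, -0, 1.155, -0.002], TCP at [0.155, 0.606, 0.215] pointing down, gripper open.
Joint ranges: [-2.63, 2.63], [-0.92, 2.1], [0.06, 2.66], [-1.3, 4.44], [0, 2.69], [-3.02, 3.02]. Speed limits (rad/s): [2.22, 2.22, 2.79, 3.14, 3.14, 3.14].

INTERFACE

Orientations are given as a unit quaternion [w, x, y, z].
In Python, from workcell import * gives the robot as it stands. Calls block until the motion is done:
- move_to(position, orientation): joint-space move of the TCP to a pose.
- move_straight(position, speed=0.15, frame=None, contact_N=None): straight line of the TCP; frame=None keeps the orientation; speed is the mean speed in m/s. With contact_N (N) it stops when the force on the tool has changed by that much, and returns True; else False.
- move_joints(angles): joint-space move.
- set_gripper(opening, grasp_force=None): opening from 0.0 (shut) to 1.0 (fully open); grasp_force is the grip in N (None keeps the last); returns when the fingers have stopped.
- sleep(seconds).
- inverse_kinematics(position, orientation): joint angles nearest the present ones, or None.
- grab_frame(name): name is "side" or "top" or "wrist"; returns (picture, depth): 400x640x3 uint8, red, green, blue; 400x640 float32, m along the optical axis (not along the pixel's ray), 0 where there is no reading.
- camera_info(name): a dict with "camera_matrix" (3x3 intrinsics, pixels), "eye" and "orientation" of the camera in the world; the wrist camera has in their place "tool_from_camera" (4x4, takes a point from camera to tool coordinates, whose origin is the TCP and whose axes are the flange's). Camera axes: x right, y down, z forward; pixel columns grow to the right and rows downward; lengths in m; the calibration is good to about 2 mm. The wrist camera is an equidistant fisheye: a pixel r from the principal point sees the ray r / f radians off the axis. A picture is of the moment at which its call begins: read the wrist's pose just before it. camera_info takes no time and is no camera call.
A pose or a line that the arm cannot do raises IKError and nothing moves.
- hand_in(): hands the job in; it is judged then, once.
Readings, each from a call of its own:
- current_time_s(): time.
- current_joint_pos(): joint angles.
- current_joint_vel(): joint speeds.
- current_tau(): joint torques, N m.
- current_eef_pos(): TCP position.
- current_eef_rot(): TCP orientation.
- current_force(): force on the tool from outside, world axes, zero at the start.
- current_moment(): the same for the moment, N m.
- current_width(): opening from 0.0 (shut) to 1.0 (fully open).
- current_grip_force(): force on a finger pad.
Only numpy, scipy, OpenCV 4.12 (cv2) and the standard library are available. Lean on these libraries where they do the work, as an engineer would, in place of code of your own. Each camera call takes 0.05 s, during which the arm holds its last target. There are 200 camera calls.

## Working session

There is one attempt and no reset: what is moved stays moved. The work goes in short steps, each a Python script; the robot and the scene stay as the last script left them, time stands still between calls to the robot, and variables do not carry over. Pictures are saved under pics/ and viewed, at most 10 in all, crops included, and the job is handed in when it is done.

```bash
mkdir -p pics; cat > h.py <<'E'
from workcell import *
import numpy as np, cv2
from scipy.spatial.transform import Rotation as R
def rot(q): return R.from_quat([q[1],q[2],q[3],q[0]])
def cam(n):
    c=camera_info(n); K=np.array(c["camera_matrix"]); o=np.array(c["orientation"]); 
    Rm=o if o.shape==(3,3) else rot(o).as_matrix()
    return K,np.array(c["eye"]),Rm
def cloud(n,d):
    K,e,Rm=cam(n); v,u=np.mgrid[:400,:640]
    p=np.stack([(u-K[0,2])/K[0,0]*d,(v-K[1,2])/K[1,1]*d,d],-1)
    return p@Rm.T+e
def onplane(n,u,v,z):
    K,e,Rm=cam(n); r=Rm@np.array([(u-K[0,2])/K[0,0],(v-K[1,2])/K[1,1],1]); return e+r*(z-e[2])/r[2]
def down(yaw): # tool y axis at angle yaw in world (z down)
    y=np.array([np.cos(yaw),np.sin(yaw),0]);z=np.array([0,0,-1.]);x=np.cross(y,z)
    q=R.from_matrix(np.stack([x,y,z],1)).as_quat(); return [q[3],q[0],q[1],q[2]]
def save(n,im): cv2.imwrite("pics/"+n+".png",cv2.cvtColor(im,cv2.COLOR_RGB2BGR))
E
python3 - <<'E'
from h import *
for n in("top","side"):
    im,d=grab_frame(n); save(n+"0",im); np.savez(n+"0.npz",im=im,d=d); print(camera_info(n))
print(current_eef_rot(),current_time_s(), camera_info("wrist"))
E
```

```text
{'camera_matrix': array([[468.03146541,   0.        , 323.74684346],
       [  0.        , 468.03146541, 196.21060814],
       [  0.        ,   0.        ,   1.        ]]), 'eye': array([ 0.44515426, -0.0681385 ,  1.18528377]), 'orientation': array([-0.03298024,  0.71497589, -0.69742472,  0.03633923])}
{'camera_matrix': array([[444.38610901,   0.        , 312.96514409],
       [  0.        , 444.38610901, 203.66741681],
       [  0.        ,   0.        ,   1.        ]]), 'eye': array([ 0.45222733, -0.96319188,  0.60189889]), 'orientation': array([-0.5185831 ,  0.85298394, -0.04786235,  0.03462906])}
[-7.72759176e-05  1.24554611e-01  9.92212560e-01 -6.15618778e-04] 0.1 {'camera_matrix': array([[309.70691629,   0.        , 319.73556936],
       [  0.        , 309.70691629, 197.14079856],
       [  0.        ,   0.        ,   1.        ]]), 'tool_from_camera': array([[ 3.43374369e-04, -9.55843953e-01, -2.93874497e-01,
         8.32682682e-02],
       [ 9.99999774e-01,  4.97822750e-04, -4.50758999e-04,
        -4.79496941e-04],
       [ 5.77152673e-04, -2.93874275e-01,  9.55843908e-01,
        -1.71071675e-01],
       [ 0.00000000e+00,  0.00000000e+00,  0.00000000e+00,
         1.00000000e+00]])}
```

View pics/top0.png

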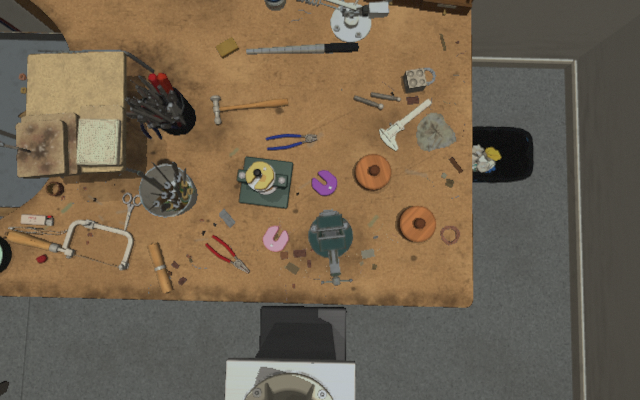

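View pics/side0.png

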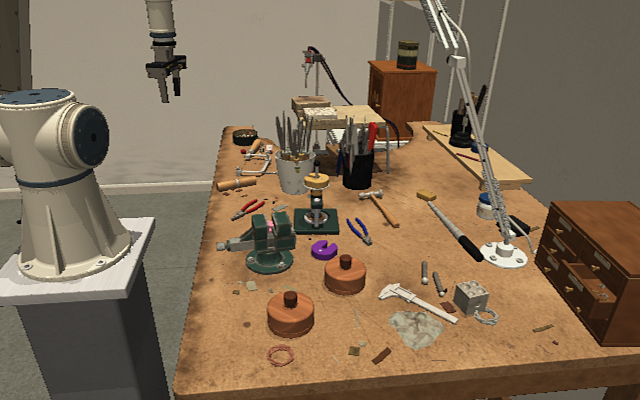

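Top view: the two lidded cases are at (373,172) and (417,224), and the press at (265,182) with a brass weight on its pan. The purple disc (324,182) and pink disc (275,239) are look-alikes lying on the bench. Next I measure with depth and enlarge the press.

```bash
cat > m.py <<'E'
from h import *
T=np.load("top0.npz"); S=np.load("side0.npz")
P=cloud("top",T["d"]); Q=cloud("side",S["d"])
def rep(l,p): print(l,len(p),"mean",p.mean(0).round(4),"min",p.min(0).round(4),"max",p.max(0).round(4))
for l,(u,v) in dict(c1=(373,172),c2=(417,224)).items():
    w=P[v-30:v+30,u-30:u+30].reshape(-1,3)
    lid=w[(w[:,2]>.036)&(w[:,2]<.052)]; kn=w[(w[:,2]>.06)]
    rep(l+" lid",lid); rep(l+" knob",kn)
    c=(lid[:,:2].min(0)+lid[:,:2].max(0))/2; print("lid centre",c.round(4))
    m=np.zeros((400,640),np.uint8)
    hsv=cv2.cvtColor(T["im"],cv2.COLOR_RGB2HSV)
w=P[150:215,232:300].reshape(-1,3)
for a,b in((.015,.06),(.09,.115),(.115,.128),(.128,.145),(.17,.2)):
    q=w[(w[:,2]>a)&(w[:,2]<b)]
    if len(q): rep(f"press {a}-{b}",q)
big=cv2.resize(T["im"][150:215,230:300],None,fx=8,fy=8,interpolation=cv2.INTER_CUBIC)
b2=cv2.resize(S["im"][160:240,285:350],(0,0),fx=6.5,fy=6.5,interpolation=cv2.INTER_CUBIC)[:520]
out=np.zeros((520,800,3),np.uint8); big=big[:,:560]; 
o=np.hstack([big[:520,60:460],b2[:,:400]]); save("press0",o)
E
python3 m.py
```

```text
c1 lid 925 mean [ 0.6213 -0.1911  0.0433] min [ 0.5782 -0.2348  0.0364] max [ 0.6665 -0.1477  0.0507]
c1 knob 106 mean [ 0.6017 -0.1774  0.1958] min [ 0.4452 -0.204   0.0606] max [ 0.6341 -0.0681  1.1853]
lid centre [ 0.6224 -0.1913]
c2 lid 958 mean [ 0.4959 -0.3012  0.0433] min [ 0.4515 -0.3469  0.0361] max [ 0.5397 -0.2579  0.05  ]
c2 knob 103 mean [ 0.4911 -0.2789  0.1773] min [ 0.4452 -0.3132  0.0622] max [ 0.5088 -0.0681  1.1853]
lid centre [ 0.4956 -0.3024]
press 0.015-0.06 586 mean [0.5801 0.0709 0.0173] min [0.5282 0.0122 0.015 ] max [0.6551 0.1401 0.0278]
press 0.09-0.115 174 mean [0.5918 0.0702 0.0946] min [0.5615 0.0155 0.0901] max [0.62   0.1337 0.115 ]
press 0.115-0.128 122 mean [0.5787 0.0741 0.1191] min [0.5604 0.0431 0.1151] max [0.6167 0.1051 0.1264]
press 0.128-0.145 499 mean [0.593  0.0732 0.1362] min [0.5609 0.0439 0.1281] max [0.6232 0.1079 0.1421]
press 0.17-0.2 50 mean [0.5922 0.0752 0.1804] min [0.5843 0.0678 0.1749] max [0.6002 0.0834 0.1857]
```

View pics/press0.png

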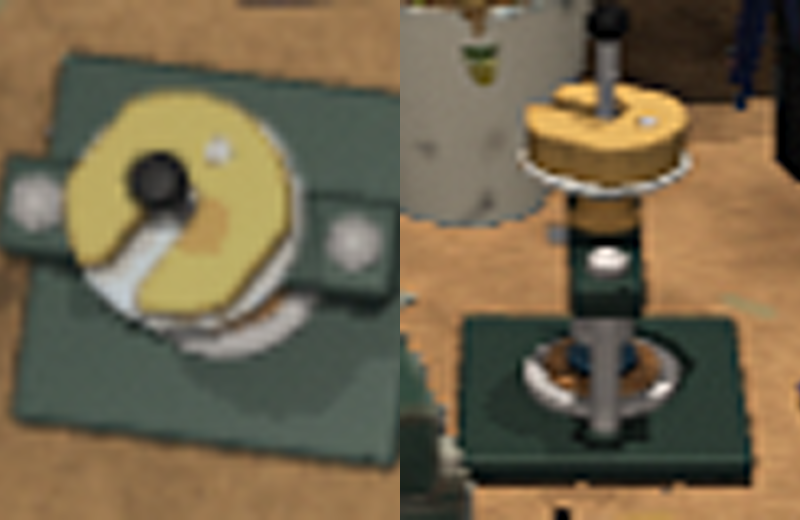

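The weight on the press is the brass one. Its slot mouth points down-left in the top view, roughly −x +y, and the disc sits flat on the pan. The purple and pink discs are the look-alikes. Case centres measure (0.6215, −0.191) and (0.4957, −0.301). Nothing outside tells A from B, so I'll open the nearer one first.

```bash
cat >> h.py <<'E'
def wpose():
    M=np.eye(4); M[:3,:3]=rot(current_eef_rot()).as_matrix(); M[:3,3]=current_eef_pos()
    c=camera_info("wrist"); return M@np.array(c["tool_from_camera"]),np.array(c["camera_matrix"])
def wplane(W,K,uv,z):
    uv=np.atleast_2d(uv).astype(float); d=(uv-K[:2,2])/K[0,0]; r=np.linalg.norm(d,axis=1)+1e-9
    ray=np.c_[d*(np.sin(r)/r)[:,None],np.cos(r)]@W[:3,:3].T; e=W[:3,3]
    return e+ray*((z-e[2])/ray[:,2])[:,None]
def st(l=""): print(l,round(current_time_s(),2),np.round(current_eef_pos(),4),"F",np.round(current_force(),1),"w",round(current_width(),3),"grip",round(current_grip_force(),1))
def unlid(c,p,yaw):
    set_gripper(.6)
    move_to([c[0],c[1],.14],down(yaw)); move_straight([c[0],c[1],.047],.15); st("at knob")
    set_gripper(0,20); st("gripped")
    move_straight([c[0],c[1],.13],.15); st("lifted")
    move_straight([p[0],p[1],.13],.25)
    move_straight([p[0],p[1],.042],.15); move_straight([p[0],p[1],.030],.04,contact_N=3); st("down")
    set_gripper(.6); move_straight([p[0],p[1],.13],.2); st("free")
E
python3 - <<'E'
from h import *
yaw=-.546
p=current_eef_pos(); move_straight([p[0],p[1],.33],.25)
move_to([.4957,-.3013,.3],down(yaw)); st("hover")
unlid((.4957,-.3013),(.372,-.262),yaw)
move_to([.47,-.23,.25],down(yaw)); 
W,K=wpose(); im,d=grab_frame("wrist"); save("w1",im); np.savez("w1.npz",im=im,d=d,W=W,K=K); st("look")
E
```

```text
hover 4.09 [ 0.496  -0.3008  0.3   ] F [-0.2 -0.9  0.9] w 0.997 grip 0.0
at knob 6.23 [ 0.4966 -0.3018  0.0482] F [-0.3  0.5 -0.6] w 0.6 grip 0.0
gripped 6.8 [ 0.4957 -0.3013  0.0473] F [-2.   0.6  4.4] w 0.266 grip 20.0
lifted 7.5 [ 0.4952 -0.301   0.1293] F [-0.5  0.7 -1.6] w 0.265 grip 20.0
down 9.18 [ 0.3731 -0.2627  0.0342] F [-0.5  0.6 -0.8] w 0.269 grip 20.0
free 10.43 [ 0.3717 -0.2618  0.1295] F [0.1 0.2 0.8] w 0.599 grip 0.0
look 11.15 [ 0.4679 -0.2297  0.2474] F [ 0.2  1.4 -1.3] w 0.595 grip 0.0
```

View pics/w1.png

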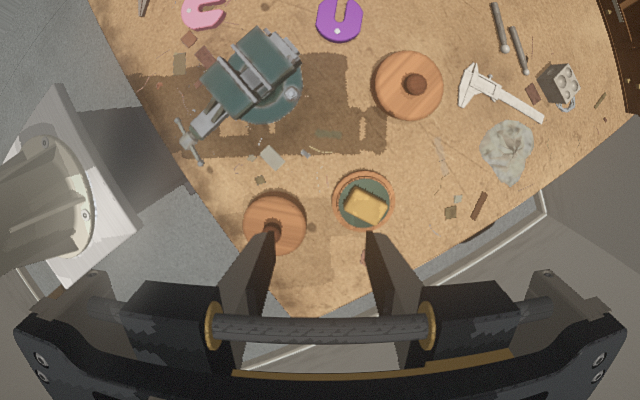

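This case (363,203) holds a gold wax cake, so it's case B. Its lid stands upright at (275,222). The other case (408,85) must be A. I'll open it, then look closely at the weight and the press.

```bash
python3 - <<'E'
from h import *
yaw=-.45
move_to([.6215,-.191,.2],down(yaw))
unlid((.6215,-.191),(.38,-.367),yaw)
move_straight([.45,-.30,.22],.3)
o=np.array([.026,-.071])
def look(c,z,n):
    move_to([*(np.array(c)-o),z],down(yaw)); sleep(.2)
    W,K=wpose(); im,d=grab_frame("wrist"); save(n,im); np.savez(n+".npz",im=im,d=d,W=W,K=K); st(n)
look((.6215,-.191),.22,"w2")
look((.592,.075),.29,"w3")
a=np.load("w2.npz")["im"];b=np.load("w3.npz")["im"]
r=lambda i:cv2.resize(i[60:340,220:500],(400,400),interpolation=cv2.INTER_CUBIC)
save("w23",np.hstack([r(a),r(b)]))
E
```

```text
at knob 13.18 [ 0.6225 -0.1913  0.0483] F [ 0.7  0.1 -0.4] w 0.6 grip 0.0
gripped 13.75 [ 0.6214 -0.1909  0.0473] F [-2.3  1.4  4.1] w 0.27 grip 20.0
lifted 14.45 [ 0.621  -0.1908  0.1292] F [ 0.3  0.2 -1.3] w 0.266 grip 20.0
down 16.81 [ 0.3809 -0.3678  0.0343] F [ 0.1  0.2 -0.8] w 0.265 grip 20.0
free 18.05 [ 0.3797 -0.3667  0.1294] F [-0.1  0.5  0.4] w 0.601 grip 0.0
w2 19.82 [ 0.595  -0.1212  0.2201] F [ 0.   0.6 -1. ] w 0.597 grip 0.0
w3 21.14 [0.5662 0.1449 0.2896] F [ 0.4 -0.4  0.7] w 0.597 grip 0.0
```

View pics/w23.png

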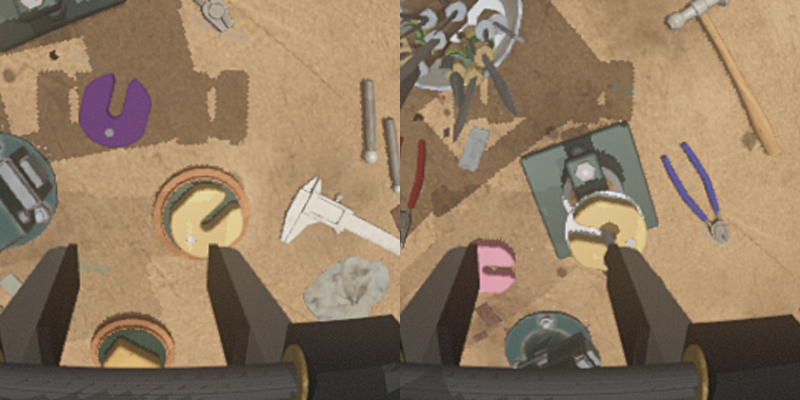

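Left half: the brass weight lies in case A at crop (205,222), slot mouth up-right at (232,203). Right half: the press weight is at (607,230), mouth toward the left (570,237). Now I fit discs and slots on their top planes.

```bash
cat > m2.py <<'E'
from h import *
def fit(l,P,im,c0,dbg=None):
    h=cv2.cvtColor(im,cv2.COLOR_RGB2HSV)
    br=(h[...,0]>=20)&(h[...,0]<=33)&(h[...,1]>60)&(h[...,2]>120)
    near=np.linalg.norm(P[...,:2]-c0,axis=-1)<.042
    m=(br&near).astype(np.uint8)
    n,lab,s,_=cv2.connectedComponentsWithStats(m); k=1+s[1:,4].argmax(); m=lab==k
    pts=P[m][:,:2]
    (cx,cy),r=cv2.minEnclosingCircle((pts*1000).astype(np.float32)); c=np.array([cx,cy])/1000
    d=P[...,:2]-c; rr=np.linalg.norm(d,axis=-1)
    sl=(~m)&(rr<.029)&(rr>.010)&near
    # keep largest dark component = slot
    n,lab,s,_=cv2.connectedComponentsWithStats(sl.astype(np.uint8)); 
    for k in 1+np.argsort(-s[1:,4])[:2]:
        q=d[lab==k]; a=np.arctan2(*q.mean(0)[::-1]); print(l,"slot comp",len(q),"ang deg",np.degrees(a).round(1),"lateral range mm",(np.ptp(q@[-np.sin(a),np.cos(a)])*1e3).round(1))
    print(l,"n",len(pts),"centre",c.round(4),"r mm",round(r,1))
def wr(n,z):
    D=np.load(n+".npz"); v,u=np.mgrid[:400,:640]
    return wplane(D["W"],D["K"],np.stack([u,v],-1).reshape(-1,2),z).reshape(400,640,3),D["im"]
if __name__=="__main__":
    fit("new w2",*wr("w2",.035),(.6215,-.191))
    fit("on w3",*wr("w3",.136),(.592,.0755))
    D=np.load("top0.npz"); K,e,Rm=cam("top"); v,u=np.mgrid[:400,:640]
    ray=np.stack([(u-K[0,2])/K[0,0],(v-K[1,2])/K[1,1],np.ones_like(u)],-1)@Rm.T
    fit("on top",e+ray*((.136-e[2])/ray[...,2])[...,None],D["im"],(.592,.0755))
E
python3 m2.py
```

```text
new w2 slot comp 150 ang deg 16.2 lateral range mm 16.2
new w2 slot comp 68 ang deg -94.2 lateral range mm 15.3
new w2 n 1396 centre [ 0.6219 -0.1924] r mm 32.4
on w3 slot comp 778 ang deg -141.7 lateral range mm 57.1
on w3 slot comp 59 ang deg 47.4 lateral range mm 28.8
on w3 n 871 centre [0.5933 0.0775] r mm 31.0
on top slot comp 63 ang deg 155.2 lateral range mm 26.2
on top slot comp 23 ang deg 46.3 lateral range mm 17.6
on top n 447 centre [0.5942 0.0754] r mm 32.2
```

```bash
cat > m3.py <<'E'
from h import *
from m2 import wr
def fit2(n,z,c0,plot):
    P,im=wr(n,z); h=cv2.cvtColor(im,cv2.COLOR_RGB2HSV)
    near=np.linalg.norm(P[...,:2]-c0,axis=-1)<.042
    m=((h[...,0]>=18)&(h[...,0]<=34)&(h[...,1]>85)&(h[...,2]>110)&near).astype(np.uint8)
    cs,_=cv2.findContours(m,cv2.RETR_EXTERNAL,cv2.CHAIN_APPROX_NONE); c=max(cs,key=cv2.contourArea)
    W=lambda p: P[p[...,1],p[...,0],:2]
    (cx,cy),r=cv2.minEnclosingCircle((W(c[:,0])*1000).astype(np.float32)); ctr=np.array([cx,cy])/1000
    df=cv2.convexityDefects(c,cv2.convexHull(c,returnPoints=False))[:,0]
    s,e,f,_=df[df[:,3].argmax()]; mouth=(W(c[s,0])+W(c[e,0]))/2; d=mouth-ctr
    print(n,"ctr",ctr.round(4),"r",round(r,1),"mouth",mouth.round(4),"dist",np.linalg.norm(d).round(4),"width",np.linalg.norm(W(c[s,0])-W(c[e,0])).round(4),"ang",np.degrees(np.arctan2(d[1],d[0])).round(1),"inner",(W(c[f,0])-ctr).round(4))
    # slot wall pts
    seg=c[min(s,e):max(s,e)+1,0] if abs(e-s)<len(c)/2 else np.r_[c[max(s,e):,0],c[:min(s,e)+1,0]]
    w=W(seg)-ctr; rad=np.linalg.norm(w,axis=1); u=d/np.linalg.norm(d)
    along=w@u; lat=w@np.array([-u[1],u[0]]); k=(along>6e-3)&(along<22e-3)
    for sg in(1,-1):
        q=k&(lat*sg>0)
        if q.sum()>3: print("  wall",sg,"n",q.sum(),"lat mean",lat[q].mean().round(4),"slope deg",np.degrees(np.polyfit(along[q],lat[q],1)[0]).round(1))
    o=im.copy(); cv2.drawContours(o,[c],-1,(255,0,0),1); x,y=c[:,0].mean(0).astype(int)
    plot.append(cv2.resize(o[y-36:y+36,x-36:x+36],(400,400),interpolation=cv2.INTER_NEAREST))
E
python3 - <<'E'
from h import *
move_to([.545,.10,.29],down(-.45)); sleep(.2)
W,K=wpose(); im,d=grab_frame("wrist"); np.savez("w4.npz",im=im,d=d,W=W,K=K); st()
from m3 import fit2
pl=[]
fit2("w2",.035,(.6219,-.1924),pl); fit2("w4",.136,(.592,.0755),pl); save("w24",np.hstack(pl))
E
```

```text
21.71 [0.5454 0.1006 0.29  ] F [-0.4 -0.5 -0.3] w 0.596 grip 0.0
w2 ctr [ 0.6217 -0.1899] r 34.0 mouth [ 0.6502 -0.1779] dist 0.031 width 0.023 ang 22.8 inner [-0.0041 -0.0023]
  wall 1 n 10 lat mean 0.0026 slope deg -4.1
  wall -1 n 12 lat mean -0.005 slope deg -0.6
w4 ctr [0.5915 0.0767] r 33.2 mouth [0.5682 0.0951] dist 0.0297 width 0.0191 ang 141.7 inner [ 0.0257 -0.018 ]
  wall 1 n 18 lat mean 0.0062 slope deg -0.3
  wall -1 n 14 lat mean -0.0057 slope deg -2.4
```

View pics/w24.png

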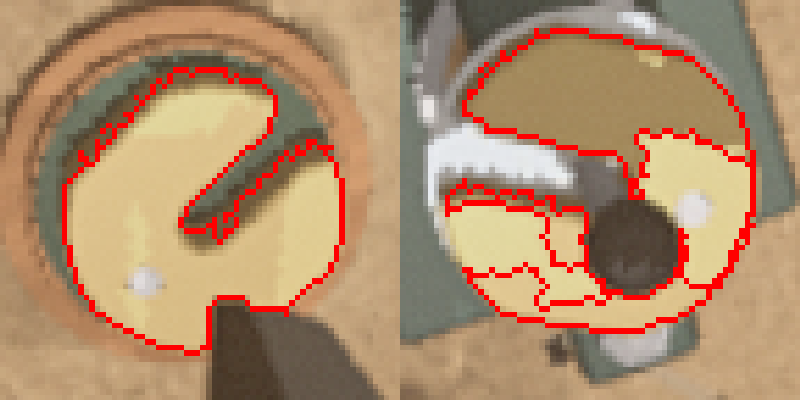

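```bash
python3 - <<'E'
from h import *
move_to([.578,-.157,.20],down(-.45)); set_gripper(1.0); sleep(.1)
W,K=wpose(); im,d=grab_frame("wrist"); np.savez("w5.npz",im=im,d=d,W=W,K=K); st()
import m3
s=open("m3.py").read().replace("[...,2]>110","[...,2]>TH"); 
pl=[]
for TH in(150,175,195):
    g={"TH":TH}; exec(s,g); g["fit2"]("w5",.035,(.6219,-.191),pl)
save("w5c",np.hstack(pl[:2]))
E
```

```text
23.62 [ 0.578 -0.157  0.2  ] F [-0.5 -0.6 -1. ] w 1.002 grip 0.0
w5 ctr [ 0.6223 -0.1931] r 32.1 mouth [ 0.5939 -0.1801] dist 0.0313 width 0.013 ang 155.6 inner [0.0118 0.0138]
  wall 1 n 18 lat mean 0.0068 slope deg 10.4
  wall -1 n 18 lat mean -0.0183 slope deg -47.6
w5 ctr [ 0.6226 -0.194 ] r 31.8 mouth [ 0.6442 -0.1853] dist 0.0232 width 0.0235 ang 21.8 inner [-0.0061 -0.0029]
  wall 1 n 8 lat mean 0.008 slope deg 3.5
  wall -1 n 13 lat mean -0.0061 slope deg -1.7
w5 ctr [ 0.6228 -0.1927] r 31.6 mouth [ 0.6427 -0.1872] dist 0.0206 width 0.0244 ang 15.4 inner [-0.0016 -0.0078]
  wall 1 n 4 lat mean 0.0077 slope deg 5.7
  wall -1 n 11 lat mean -0.0062 slope deg 4.3
```

View pics/w5c.png

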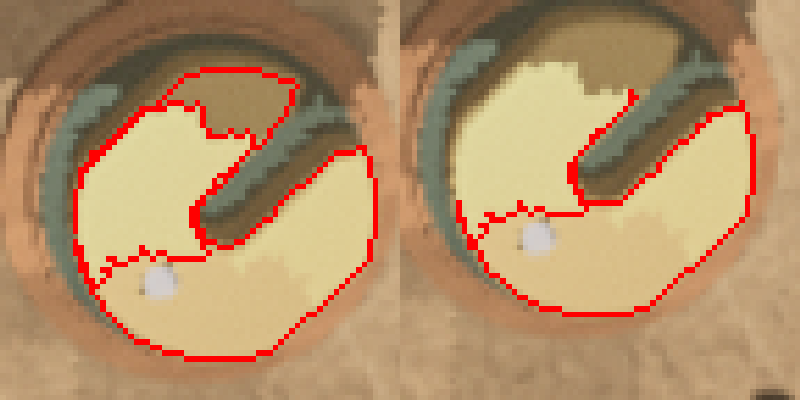

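```bash
python3 - <<'E'
from h import *
from m2 import wr
P,im=wr("w5",.035); c0=np.array([.6223,-.193])
h=cv2.cvtColor(im,cv2.COLOR_RGB2HSV); near=np.linalg.norm(P[...,:2]-c0,axis=-1)<.036
m=((h[...,0]>=17)&(h[...,0]<=34)&(h[...,2]>125)&(h[...,1]>70)&near).astype(np.uint8)
m=cv2.morphologyEx(m,cv2.MORPH_CLOSE,np.ones((3,3),np.uint8))
cs,_=cv2.findContours(m,cv2.RETR_EXTERNAL,cv2.CHAIN_APPROX_NONE); c=max(cs,key=cv2.contourArea)[:,0]
w=P[c[:,1],c[:,0],:2]
(cx,cy),r=cv2.minEnclosingCircle((w*1000).astype(np.float32)); print("circ",cx,cy,r)
ctr=np.array([cx,cy])/1000
a=np.radians(20)
for it in range(3):
    u=np.array([np.cos(a),np.sin(a)]);n=np.array([-u[1],u[0]]); al=(w-ctr)@u; la=(w-ctr)@n; sl=[];L=[]
    for lo,hi,x0,x1 in((2e-3,.012,3e-3,.022),(-.012,-2e-3,3e-3,.022),(.026,.033,-.012,.012),(-.033,-.026,-.012,.012)):
        k=(la>lo)&(la<hi)&(al>x0)&(al<x1); p=np.polyfit(al[k],la[k],1) if k.sum()>4 else (np.nan,)*2; sl.append(p[0]);L.append(p[1])
    print(np.degrees(a).round(1),"slopes",np.degrees(sl).round(1),"lats",np.round(L,4))
    a+=np.nanmedian(sl)
o=im.copy();
for p in c:o[p[1],p[0]]=(255,0,0)
x,y=c.mean(0).astype(int); save("w5d",cv2.resize(o[y-36:y+36,x-36:x+36],(400,400),interpolation=cv2.INTER_NEAREST))
# feasibility: which yaw
for b in(0,np.pi):
    yw=a+np.pi/2-b; dy=np.radians(-39.5)+np.pi/2-b
    for q in([.622,-.193,.1],yw),([.592,.0755,.14],dy): 
        j=inverse_kinematics(q[0],down(q[1])); print(b,None if j is None else np.round(j,2))
E
```

```text
circ 621.881103515625 -192.5242919921875 32.866092681884766
20.0 slopes [ 1.   0.6 -0.9 -1.7] lats [ 0.0055 -0.0061  0.0288 -0.0289]
19.9 slopes [ 1.2  0.8 -0.8 -1.5] lats [ 0.0055 -0.0061  0.0288 -0.0289]
19.9 slopes [ 1.2  0.8 -0.8 -1.5] lats [ 0.0055 -0.0061  0.0288 -0.0289]
0 [-0.3   0.51  1.67 -0.    0.96 -2.22]
0 [ 0.12  0.39  1.76 -0.    0.99 -0.76]
3.141592653589793 [-0.3   0.51  1.67 -0.    0.96  0.92]
3.141592653589793 [ 0.12  0.39  1.76 -0.    0.99  2.38]
```

View pics/w5d.png

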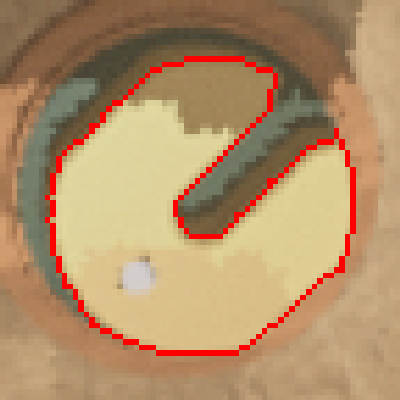

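The fit is clean: slot walls ±6 mm, flats ±29 mm, r ≈ 32, centre (0.6219, −0.1925), mouth at 19.9°. Next I grasp, lift, and check clearance to the pot before going to the press.

```bash
python3 - <<'E'
from h import *
T=np.load("top0.npz"); P=cloud("top",T["d"]).reshape(-1,3)
q=P[(P[:,2]>.12)&(P[:,2]<.4)&(np.hypot(P[:,0]-.55,P[:,1]-.27)<.14)&(P[:,1]>.13)]
th=np.radians(-39.5); u=np.array([np.cos(th),np.sin(th)]); n=np.array([-u[1],u[0]]); s=np.array([.592,.0757])
t=s-.05*u; d=q[:,:2]-t; dx=np.abs(d@u)-.0375; dy=np.abs(d@n)-.0945
print("pot",q.min(0).round(3),q.max(0).round(3),"min clear to body",np.hypot(dx.clip(0),dy.clip(0)).min().round(3))
c=(.6219,-.1925); yw=np.radians(19.9+90)
move_to([*c,.12],down(yw)); move_straight([*c,.045],.15); move_straight([*c,.019],.05,contact_N=8); sleep(.15); st("at weight")
set_gripper(0,40); sleep(.1); st("gripped")
move_straight([*c,.06],.08); move_straight([*c,.27],.25); st("lifted"); print("rot",current_eef_rot())
E
```

```text
pot [0.493 0.205 0.12 ] [0.656 0.404 0.275] min clear to body 0.001
at weight 27.14 [ 0.6222 -0.1926  0.0193] F [ 0.6 -0.4  0.4] w 1.001 grip 0.0
gripped 27.85 [ 0.6219 -0.1925  0.019 ] F [ 0.3 -0.2  0.7] w 0.628 grip 40.0
lifted 29.51 [ 0.6209 -0.1922  0.2681] F [ 0.  -0.5 -5.2] w 0.626 grip 40.0
rot [-1.25439059e-03 -1.72780244e-01  9.84959392e-01  6.39651979e-04]
```

```bash
python3 - <<'E'
from h import *
T=np.load("top0.npz"); P=cloud("top",T["d"]).reshape(-1,3)
for z0 in(.13,.2,.21,.22):
  q=P[(P[:,2]>z0)&(P[:,2]<.4)&(np.hypot(P[:,0]-.55,P[:,1]-.27)<.14)&(P[:,1]>.13)]
  for deg in(-39.5,-44,-49):
    th=np.radians(deg); u=np.array([np.cos(th),np.sin(th)]); n=np.array([-u[1],u[0]]); s=np.array([.592,.0757])
    r=[]
    for b in(.05,.04,0):
      d=q[:,:2]-(s-b*u); cl=np.hypot((np.abs(d@u)-.0375).clip(0),(np.abs(d@n)-.0945).clip(0)); k=cl.argmin(); r.append((cl.min().round(3),q[k].round(3).tolist()))
    print(z0,deg,len(q),r)
E
```

```text
0.13 -39.5 1399 [(np.float64(0.001), [0.585, 0.205, 0.266]), (np.float64(0.01), [0.585, 0.205, 0.266]), (np.float64(0.05), [0.585, 0.205, 0.266])]
0.13 -44 1399 [(np.float64(0.007), [0.585, 0.205, 0.266]), (np.float64(0.017), [0.585, 0.205, 0.266]), (np.float64(0.057), [0.585, 0.205, 0.266])]
0.13 -49 1399 [(np.float64(0.015), [0.585, 0.205, 0.266]), (np.float64(0.025), [0.585, 0.205, 0.266]), (np.float64(0.065), [0.585, 0.205, 0.266])]
0.2 -39.5 618 [(np.float64(0.001), [0.585, 0.205, 0.266]), (np.float64(0.01), [0.585, 0.205, 0.266]), (np.float64(0.05), [0.585, 0.205, 0.266])]
0.2 -44 618 [(np.float64(0.007), [0.585, 0.205, 0.266]), (np.float64(0.017), [0.585, 0.205, 0.266]), (np.float64(0.057), [0.585, 0.205, 0.266])]
0.2 -49 618 [(np.float64(0.015), [0.585, 0.205, 0.266]), (np.float64(0.025), [0.585, 0.205, 0.266]), (np.float64(0.065), [0.585, 0.205, 0.266])]
0.21 -39.5 448 [(np.float64(0.001), [0.585, 0.205, 0.266]), (np.float64(0.01), [0.585, 0.205, 0.266]), (np.float64(0.05), [0.585, 0.205, 0.266])]
0.21 -44 448 [(np.float64(0.007), [0.585, 0.205, 0.266]), (np.float64(0.017), [0.585, 0.205, 0.266]), (np.float64(0.057), [0.585, 0.205, 0.266])]
0.21 -49 448 [(np.float64(0.015), [0.585, 0.205, 0.266]), (np.float64(0.025), [0.585, 0.205, 0.266]), (np.float64(0.065), [0.585, 0.205, 0.266])]
0.22 -39.5 85 [(np.float64(0.001), [0.585, 0.205, 0.266]), (np.float64(0.01), [0.585, 0.205, 0.266]), (np.float64(0.05), [0.585, 0.205, 0.266])]
0.22 -44 85 [(np.float64(0.007), [0.585, 0.205, 0.266]), (np.float64(0.017), [0.585, 0.205, 0.266]), (np.float64(0.057), [0.585, 0.205, 0.266])]
0.22 -49 85 [(np.float64(0.015), [0.585, 0.205, 0.266]), (np.float64(0.025), [0.585, 0.205, 0.266]), (np.float64(0.065), [0.585, 0.205, 0.266])]
```

A file tip at (0.585, 0.205, 0.266) crowds the gripper body at the final angle. I'll slide in at −50°, which clears it, then turn about the stem to −39.5°.

```bash
python3 - <<'E'
from h import *
s=np.array([.592,.0757]); a=np.radians(-50); u=np.array([np.cos(a),np.sin(a)]); t=s-.045*u; o=down(a+np.pi/2)
move_to([*t,.27],o); move_straight([*t,.165],.15); move_straight([*t,.142],.05,contact_N=5); sleep(.2); st("pre")
f0=np.array(current_force())
p=s-.003*u; hit=move_straight([*p,.142],.06,contact_N=6); st(f"slide {hit}")
if not hit:
    hit=move_straight([*(s+.004*u),.142],.02,contact_N=4); sleep(.1); st(f"home {hit}")
e=np.array(current_eef_pos())[:2]; print("along",(e-s)@u*1e3,"lat",(e-s)@[-u[1],u[0]]*1e3,"dF",(np.array(current_force())-f0).round(1))
E
```

```text
pre 32.68 [0.5633 0.1102 0.1423] F [ 0.3 -1.1 -4.4] w 0.628 grip 40.0
slide False 33.53 [0.5898 0.078  0.1418] F [-0.3  0.2 -4.8] w 0.627 grip 40.0
home True 33.93 [0.591  0.075  0.1406] F [ 0.7 -0.  -4. ] w 0.627 grip 40.0
along -0.11300268572237686 lat -1.1767744794692725 dF [0.4 1.1 0.4]
```

```bash
python3 - <<'E'
from h import *
s=np.array([.592,.0757]); a=np.radians(-50); u=np.array([np.cos(a),np.sin(a)]); n=np.array([-u[1],u[0]])
def avg(l):
    P=[];F=[]
    for _ in range(8): P.append(current_eef_pos());F.append(current_force()); sleep(.02)
    p=np.mean(P,0);f=np.mean(F,0);print(l,"along %.2f lat %.2f z %.4f"%((p[:2]-s)@u*1e3,(p[:2]-s)@n*1e3,p[2]),"F al %.1f lat %.1f z %.1f"%(f[:2]@u,f[:2]@n,f[2]),"sd",np.std(P,0).max().round(5)); return p,f
avg("now")
for k in(.001,.002,.003,.004):
    p=s+k*u; move_straight([*p,.142],.02); _,f=avg(k)
    if f[:2]@u<-5: break
E
```

```text
now along -0.13 lat -1.29 z 0.1404 F al 0.0 lat 0.1 z -4.4 sd 6e-05
0.001 along 0.16 lat -0.55 z 0.1416 F al -5.2 lat -1.5 z -4.9 sd 2e-05
```

```bash
cat > pr.py <<'E'
from h import *
s=np.array([.592,.0757]); a=np.radians(-50); u=np.array([np.cos(a),np.sin(a)]); n=np.array([-u[1],u[0]])
def avg(l):
    P=[];F=[]
    for _ in range(4): P.append(current_eef_pos());F.append(current_force()); sleep(.02)
    p=np.mean(P,0);f=np.mean(F,0);r=((p[:2]-s)@u*1e3,(p[:2]-s)@n*1e3,f[:2]@u,f[:2]@n)
    print(l,"along %.2f lat %.2f"%r[:2],"F al %.1f lat %.1f z %.1f"%(*r[2:],f[2]),"z %.4f"%p[2]); return r
def go(al,la,z=.142,sp=.03): move_straight([*(s+al*1e-3*u+la*1e-3*n),z],sp)
E
python3 - <<'E'
from pr import *
go(-2,0); avg("back")
for sg in(1,-1):
    for k in(1,2,3,4):
        go(-2,sg*k); r=avg(sg*k)
        if abs(r[3])>3: break
    go(-2,0)
print(current_time_s())
E
```

```text
back along -1.56 lat 0.46 F al -0.3 lat -0.1 z -4.4 z 0.1423
1 along -1.85 lat 1.11 F al -0.3 lat -0.1 z -4.8 z 0.1421
2 along -2.01 lat 1.50 F al 0.6 lat -3.2 z -3.9 z 0.1419
-1 along -2.00 lat -0.90 F al -0.1 lat -0.3 z -4.6 z 0.1420
-2 along -1.99 lat -2.03 F al 0.1 lat 0.5 z -5.1 z 0.1420
-3 along -1.95 lat -2.74 F al -0.0 lat 1.7 z -4.9 z 0.1421
-4 along -1.90 lat -2.88 F al -0.7 lat 5.7 z -7.3 z 0.1422
37.2167
```

Lateral contacts at +1.4 and −2.6 mm span the expected 4 mm of slot clearance, and the end contact is near 0. So centred is along −1.9, lateral −0.6. Now rotate, lower through the plunger travel, release and look.

```bash
python3 - <<'E'
from pr import *
c=s-.0019*u-.0006*n; print("c",c.round(4))
o=down(np.radians(-39.5+90)); move_straight([*c,.142],.03)
move_to([*c,.142],o); sleep(.1); avg("rot")
hit=move_straight([*c,.1322],.015,contact_N=12); sleep(.15); avg(f"low {hit}")
set_gripper(.85); sleep(.2); st("open")
move_straight([*c,.30],.2); st("up")
b=np.array([.545,.10,.29]); move_to(b,down(-.45)); sleep(.2)
W,K=wpose(); im,d=grab_frame("wrist"); np.savez("w6.npz",im=im,d=d,W=W,K=K)
S,sd=grab_frame("side"); st()
r=lambda i,x,y,k:cv2.resize(i[y-k:y+k,x-k:x+k],(400,400),interpolation=cv2.INTER_CUBIC)
from m2 import wr
P,_=wr("w6",.148); k=np.unravel_index(np.linalg.norm(P[...,:2]-c,axis=-1).argmin(),(400,640))
print("px",k); save("w6",np.hstack([r(im,k[1],k[0],45),r(S,317,200,45)]))
E
```

```text
c [0.5903 0.0768]
rot along -1.89 lat -0.61 F al -0.0 lat 0.4 z -4.5 z 0.1420
low False along -1.82 lat -0.49 F al 0.7 lat -0.1 z -1.6 z 0.1324
open 39.62 [0.5903 0.0768 0.1322] F [ 0.1  0.2 -0.1] w 0.849 grip 0.0
up 40.62 [0.5897 0.0767 0.2988] F [ 0.2 -0.5 -0.4] w 0.85 grip 0.0
 42.17 [0.5451 0.0999 0.29  ] F [-1.   0.   1.2] w 0.847 grip 0.0
px (np.int64(186), np.int64(368))
```

View pics/w6.png

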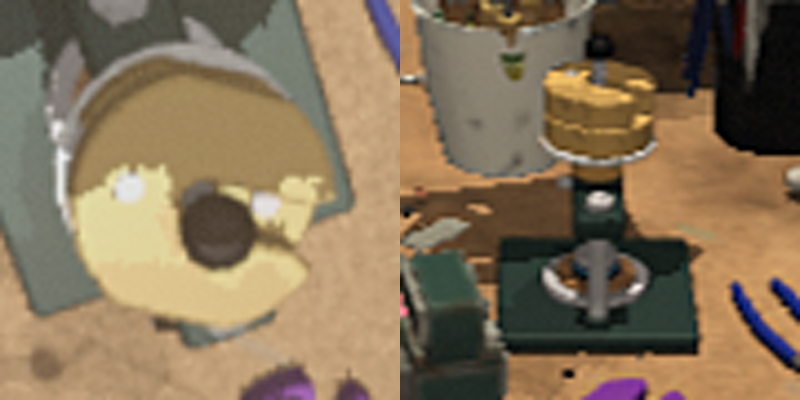

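The picture shows the two weights stacked, the new slot facing right (310,240) and opposite the first, with the pan low. I'll check height and centring with the arm out of the way.

```bash
python3 - <<'E'
from h import *
move_to([.42,-.30,.30],down(-.6)); sleep(.3)
im,d=grab_frame("top"); P=cloud("top",d); st()
w=P[140:220,225:305].reshape(-1,3)
for a,b in((.139,.157),(.168,.19)):
    q=w[(w[:,2]>a)&(w[:,2]<b)]; c=(q[:,:2].min(0)+q[:,:2].max(0))/2
    print(a,len(q),"z med",np.median(q[:,2]).round(4),"mid",c.round(4),"ext",np.ptp(q[:,:2],axis=0).round(4))
q=w[(w[:,2]>.139)&(w[:,2]<.157)]; 
(cx,cy),r=cv2.minEnclosingCircle((q[:,:2]*1000).astype(np.float32)); print("circ",cx,cy,r)
A=np.c_[q[:,:2]-q[:,:2].mean(0),np.ones(len(q))]; print("tilt deg",np.degrees(np.linalg.lstsq(A,q[:,2],rcond=None)[0][:2]).round(2))
save("top9",cv2.resize(im[140:320,190:480],None,fx=2.7,fy=2.7,interpolation=cv2.INTER_CUBIC))
E
```

```text
44.07 [ 0.4203 -0.2996  0.3   ] F [-0.7 -0.4  0.5] w 0.856 grip 0.0
0.139 516 z med 0.1486 mid [0.5925 0.0762] ext [0.0616 0.0632]
0.168 49 z med 0.1745 mid [0.5929 0.0763] ext [0.0154 0.0163]
circ 592.9608154296875 75.98609161376953 32.25239181518555
tilt deg [0.59 0.62]
```

View pics/top9.png

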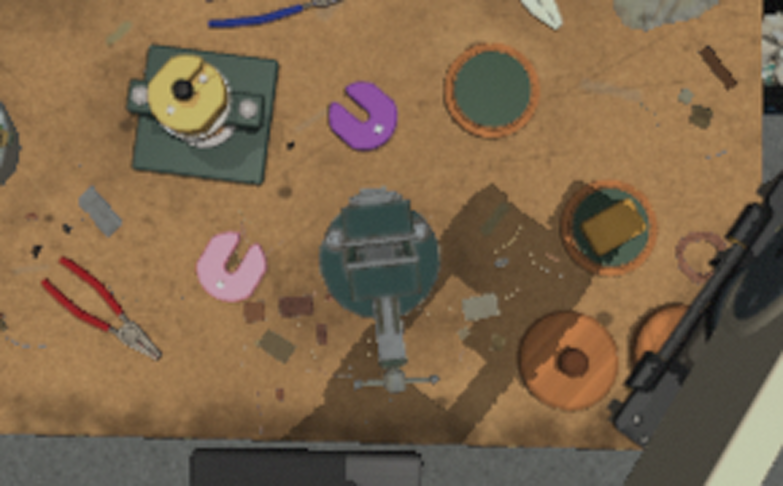

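The stack top is at 0.1486 m and the knob has dropped about 6 mm, so the press is closed. The new weight is within 0.5 mm of the stem axis and flat. Both lids stand on the bench (the second partly hidden by the arm) and the pliers and cutters are undisturbed.

```bash
python3 -c "
from workcell import *
print(hand_in())"
```

```text
the job is handed in; nothing more can be done
None
```

The second weight is on the stem, home and flat with its slot opposite the first's; the press is closed, both lids (one came off case B, which held the wax) stand upright on the bench, and I handed in at about 44 s.

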